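# Line up the studio camera on the red microphone

### The arm

A 6-joint arm with a two-finger parallel gripper is mounted at the origin on the work surface. World frame = base frame: x ahead of the robot, y to its left, z up, the work surface at z = 0. Lengths are in mm, angles in rad, forces in N, time in s.
With the tool pointing down it reaches from about 275 to 825 mm from the base axis. Payload 5.2 kg.
Tool frame: the origin (TCP) lies at the very end of the fingers, on their centre line; the grasp point (between the pads) lies 19 mm behind it; z points along the fingers, y is the direction in which the jaws open and shut (so a half turn about z gives the same grasp; the last joint's range is limited). The gripper opens to 93 mm and grips with 3 to 60 N. Pads are 15 mm wide; open, the fingers measure 128 mm over their backs; the gripper's body (75 mm by 188 mm) begins 65 mm behind the grasp point.
Start: joints at [-1.539, 0.259, 1.535, -0, 1.348, -0.203], TCP at [127.978, -534.908, 218.653] pointing down, gripper open.
Joint ranges: [-3.14, 3.14], [-0.91, 2.08], [0.19, 2.58], [-1.22, 4.36], [0.22, 2.71], [-3.12, 3.12]. Speed limits (rad/s): [2.57, 2.57, 3.14, 3.14, 3.14, 3.14].

### API

Orientations are given as [roll, pitch, yaw] about the fixed x, y, z axes, in that order (R = Rz(yaw) Ry(pitch) Rx(roll)).
In Python, from bench import robot gives the robot as it stands. The module is installed in compiled form; this text tells all that it offers. Calls block until the motion is done:
- robot.move_ptp(position, orientation): joint-space move of the TCP to a pose.
- robot.move_linear(position, ori=None, speed=150, f_stop=None): straight line of the TCP; ori=None keeps the orientation; speed is the mean speed in mm/s. With f_stop (N) it stops when the force on the tool has changed by that much, and returns True; else False.
- robot.move_j(angles): joint-space move.
- robot.move_gripper(opening): opening from 0.0 (shut) to 1.0 (fully open); the grip force is fixed at half the most; returns when the fingers have stopped.
- robot.sleep(seconds).
- robot.inverse_kinematics(position, orientation): joint angles nearest the present ones, or None.
- robot.get_image(name): name is "scene" or "top" or "wrist"; returns a dict with "img" (480x640x3 uint8, blue, green, red), "fovy" (degrees; the focal length in pixels is half the picture's height over the tangent of half this angle, whatever the lens; pixels are square), "cx", "cy" (the principal point, pixels), "eye" and "orientation" of the camera in the world. Camera axes: x right, y down, z forward; pixel columns grow to the right and rows downward; lengths in mm; the calibration is good to about 2 mm. The wrist camera is an equidistant fisheye: a pixel r from the principal point sees the ray r / f radians off the axis. A picture is of the moment at which its call begins. There is no depth.
A pose or a line that the arm cannot do raises robot.MotionError and nothing moves.
- robot.hand_in(): hands the job in, once; it reports no verdict.
Readings, each from a call of its own:
- robot.current_t(): time.
- robot.current_qpos(): joint angles.
- robot.current_joint_vel(): joint speeds.
- robot.current_joint_efforts(): joint torques, N m.
- robot.current_tcp_pos(): TCP position.
- robot.current_eef_rot(): TCP orientation.
- robot.current_contact_force(): force on the tool from outside, world axes, zero at the start.
- robot.current_ft_torque(): the same for the moment, N m.
- robot.current_gripper_width(): opening from 0.0 (shut) to 1.0 (fully open).
Only numpy, scipy, OpenCV 4.12 (cv2) and the standard library are available. Lean on these libraries where they do the work, as an engineer would, in place of code of your own. Each camera call takes 0.05 s, during which the arm holds its last target.

### The job

Line up the camera for the presenter at the red microphone: its lens should point at the middle of the red foam ball, both side to side and up and down (it now looks down at the desk between the two microphones). Move it only by its pan bar, pushing that gently with a fingertip, sideways to pan and down from on top to raise the lens; do not grip the bar or touch the camera. Leave the tripod standing where it is and everything else on the desk undisturbed, and finish with your hand clear.

Things in the scene. Friction and masses are not known exactly. Their poses are not given: they have to be found in the camera images.
- lens (a point): centre of the front of the lens (black ring, 55 mm across). x points out along the line of sight, y to the camera's left, z to its top. The line of sight is in the upright plane of the pan axis and passes 58 mm above the pivot (along this z); the lens front is 110 mm ahead of the pivot. The lens is to point at the red foam ball
- pivot (a point): point of the fluid head where the upright pan axis and the level tilt axis cross, 152 mm above the desk; it turns with the camera, so its axes are those of lens
- pan (a joint): pan of the head on the tripod, rad: 0 with the camera facing over the tripod's front leg, growing as the lens turns to its left (anticlockwise from above), range -1.6 to 1.6. Oil drag of about 0.28 N m: it moves when pushed and stays where it is left
- tilt (a joint): tilt of the head, rad: 0 level, negative with the lens looking down, range -0.75 to 0.55. Drag of about 0.34 N m: it stays where it is left. Pressing the handle down raises the lens
- handle: pan bar. Its rubber handle is a black round rod 24 mm thick, 114 mm long, with a red collar; a 14 mm steel rod joins it to the head. Origin at the middle of the rubber handle, x along the bar towards the head, z up across it. In the camera's axes its middle is 174 mm behind, 40 mm right of and 35 mm below the pivot, and the bar slopes down to the rear by 0.20 rad; all fixed to the camera
- handle_left: left flank of the pan bar: grey pad let into the rubber handle, 84 x 12 mm, its face 14 mm from the handle's centre line, and the flat of the steel rod; origin at the middle of the rubber handle
- handle_right: right flank of the pan bar, likewise
- camera: black camcorder 110 x 56 x 60 mm, lens barrel ahead, battery behind, open side screen on its left reaching out 106 mm; not to be touched. Origin at the middle of its underside, x along the line of sight, z up. Its top is 91 mm above the pivot, the back of its battery 65 mm behind it
- tripod_base (a point): point on the desk under the middle of the tripod, x over the front leg. Table tripod, three legs with rubber feet 134 mm out, loose on the desk; with head and camera it weighs about 2.4 kg and a hard press on the handle (over about 15 N) can tip it
- red_mic_head (a point): centre of the red foam ball, 64 mm across, 188 mm above the desk, on the red microphone
- red_mic: desk microphone with a red foam ball: round weighted base 112 mm wide, thin stem, loose, about 0.9 kg; origin at the centre of its underside, z up
- blue_mic: desk microphone with a blue foam ball: round weighted base 112 mm wide, thin stem, otherwise like the red one, loose, about 0.9 kg; origin at the centre of its underside, z up
- mug: blue mug, 82 mm wide, 92 mm high, handle on its +y side; origin at the centre of its underside
- tape: roll of black tape lying flat, 104 mm across, 48 mm high; origin at the centre of its underside
- battery: spare camera battery, grey with a yellow label, 70 x 40 x 20 mm; origin at the centre of its underside
- lens_cap: black lens cap, 58 mm across, 10 mm high; origin at the centre of its underside
- mic_carton: small carton, 175 x 75 x 60 mm; origin at the centre of its underside
- screwdriver: screwdriver about 170 mm long lying on the desk; origin near its middle
Not all that is in view belongs to the job. What is shaped like the mug but green or purple is not meant.

How it is judged:
By the outcome, as a careful person would: the job done as asked, in the order asked, and still so for the second after the job is handed in, with the robot touching nothing.
It also fails if it takes over 61 s, if anything falls off the work surface, if the arm or the gripper's body presses on something with over 40 N, if the wrist force passes 120 N, or if a joint passes its speed limit or range.

## Working session

There is one attempt and no reset: what is moved stays moved. The work goes in short steps, each a Python script; the robot and the scene stay as the last script left them, time stands still between calls to the robot, and variables do not carry over. Pictures are saved under pics/ and viewed, and the job is handed in when it is done.

```bash
mkdir -p pics
cat > h.py <<'E'
import numpy as np, cv2
from scipy.spatial.transform import Rotation as R
from bench import robot
def shot(n,save):
    d=robot.get_image(n); cv2.imwrite('pics/'+save,d['img']); return d
def K(d):
    f=240/np.tan(np.radians(d['fovy'])/2); return f
def rot(d):
    o=np.array(d['orientation'],float)
    return o if o.shape==(3,3) else R.from_euler('xyz',o).as_matrix()
def ray(d,u,v,fish=False):
    f=K(d); x=u-d['cx']; y=v-d['cy']
    if fish:
        r=np.hypot(x,y)+1e-9; a=r/f; c=np.array([x/r*np.sin(a),y/r*np.sin(a),np.cos(a)])
    else: c=np.array([x/f,y/f,1])
    return np.array(d['eye']),rot(d)@(c/np.linalg.norm(c))
def atz(d,u,v,z,fish=False):
    e,r=ray(d,u,v,fish); return e+r*(z-e[2])/r[2]
def proj(d,p,fish=False):
    c=rot(d).T@(np.array(p)-np.array(d['eye'])); f=K(d)
    if fish:
        a=np.arctan2(np.hypot(c[0],c[1]),c[2]); h=np.hypot(c[0],c[1]); return np.array([d['cx']+f*a*c[0]/h,d['cy']+f*a*c[1]/h])
    return np.array([d['cx']+f*c[0]/c[2],d['cy']+f*c[1]/c[2]])
def tri(rs):
    A=np.zeros((3,3));b=np.zeros(3)
    for e,r in rs:
        P=np.eye(3)-np.outer(r,r);A+=P;b+=P@e
    p=np.linalg.solve(A,b); return p,[np.linalg.norm((np.eye(3)-np.outer(r,r))@(p-e)) for e,r in rs]
E
python3 - <<'E'
from h import *
import pickle
D={}
for n in ['scene','top','wrist']:
    d=shot(n,n+'0.png'); D[n]=d; print(n,d['fovy'],d['cx'],d['cy'],d['eye'],d['orientation'])
pickle.dump(D,open('d0.pkl','wb'))
print(robot.current_t(),robot.current_eef_rot(),robot.current_contact_force())
E
```

```text
scene 51.66347796035381 325.82672500080855 237.21529038127264 [1308.32353411 -293.34832533  849.92025093] [-2.25342527  0.01044001  1.14362776]
top 57.365889319682125 326.12727041579626 234.43903462902475 [ 360.16174093   96.86783455 1236.83975813] [-3.00263732 -0.03423609 -1.54793851]
wrist 65.70646984690485 315.2663624666835 232.14133300860325 [ 193.28516132 -520.77576207  384.30198613] [ 2.89473348e+00  6.37318976e-04 -1.33708289e+00]
0.15 [-3.14024585e+00 -3.08814398e-04  2.34811441e-01] [ 0.27382486 -0.07820956  0.28651908]
```

View pics/scene0.png

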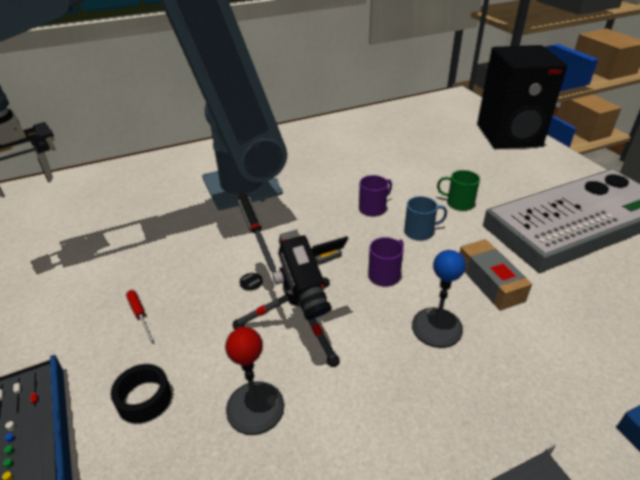

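View pics/top0.png

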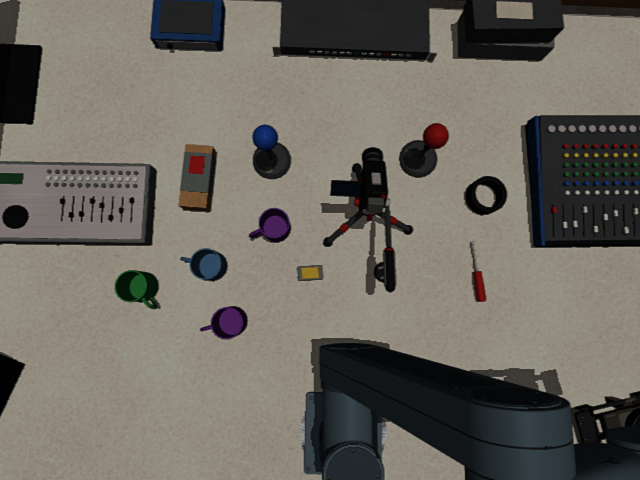

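View pics/wrist0.png

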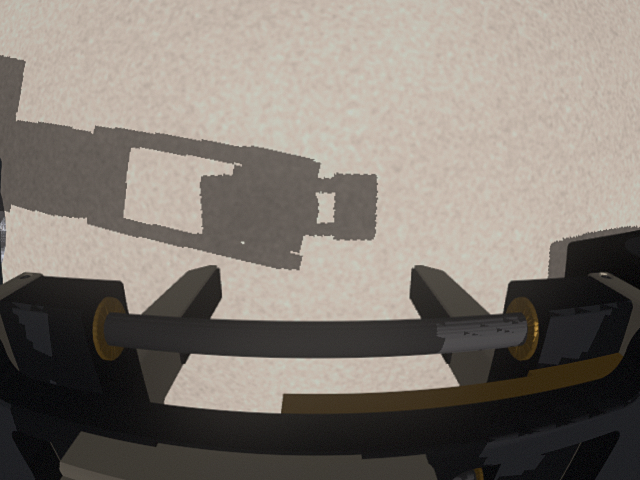

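Run:
```python
from h import *
t=cv2.imread('pics/top0.png'); s=cv2.imread('pics/scene0.png')
cv2.imwrite('pics/tc.png',cv2.resize(t[115:305,315:465],None,fx=4,fy=3.15*4/3.15*0+4,interpolation=cv2.INTER_CUBIC)[:760])
c=cv2.resize(t[120:300,310:460],None,fx=3.3,fy=3.3,interpolation=cv2.INTER_CUBIC); cv2.imwrite('pics/tc.png',c)
c=cv2.resize(s[185:445,205:395],None,fx=2.3,fy=2.3,interpolation=cv2.INTER_CUBIC); cv2.imwrite('pics/sc.png',c)
```

```text
(no output)
```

View pics/tc.png

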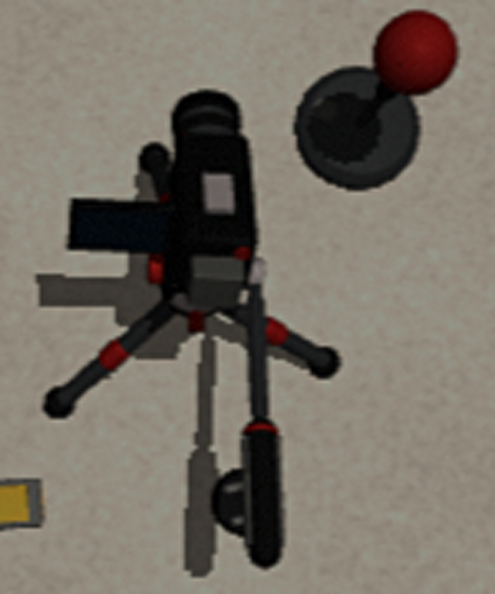

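View pics/sc.png

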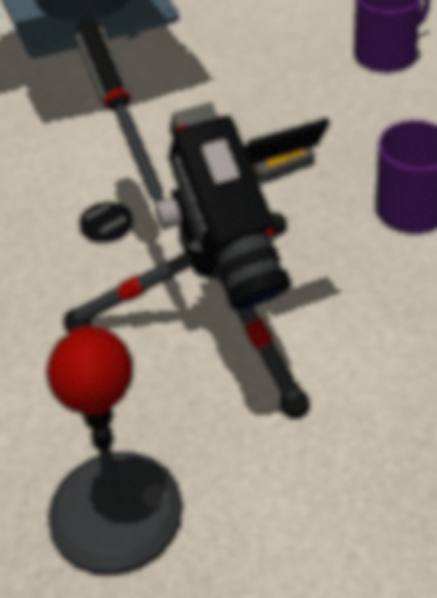

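```bash
cat > fit.py <<'E'
from h import *
from scipy.optimize import least_squares
def cam(yaw,tilt):  # columns: fwd,left,up ; tilt>0 lens up
    return R.from_euler('ZY',[yaw,-tilt]).as_matrix()
def handle_pt(base,yaw,tilt,s,dz=0,dy=0):
    p=np.array([-174,-40,-35.])+s*np.array([np.cos(.2),0,np.sin(.2)])+dz*np.array([-np.sin(.2),0,np.cos(.2)])+dy*np.array([0,1,0])
    return np.array([base[0],base[1],152])+cam(yaw,tilt)@p
def lens_pt(base,yaw,tilt,y=0,z=0,x=0):
    return np.array([base[0],base[1],152])+cam(yaw,tilt)@np.array([110+x,y,58+z])
E
python3 - <<'E'
from fit import *
import pickle
D=pickle.load(open('d0.pkl','rb'))
T=lambda u,v:np.array([310+u/3.3,120+v/3.3]); S=lambda u,v:np.array([205+u/2.3,185+v/2.3])
# red ball
rs=[ray(D['top'],*T(415,52)),ray(D['scene'],*S(90,370))]
p,e=tri(rs); print('ball',p,e, atz(D['top'],*T(415,52),188),atz(D['scene'],*S(90,370),188))
print('base top',atz(D['top'],*T(357,128),10),'scene',atz(D['scene'],*S(115,515),10))
rs=[ray(D['top'],265,136),ray(D['scene'],449,266)];print('blue',tri(rs))
for uv in [(60,402),(325,362),(155,157)]: print('foot',atz(D['top'],*T(*uv),8))
for uv in [(293,403),(73,323)]: print('footS',atz(D['scene'],*S(*uv),8))
def res(x):
    b=x[:2]; r=[]
    for a,im,q in [(0,'top',T(155,157)),(2*np.pi/3,'top',T(60,402)),(-2*np.pi/3,'top',T(325,362)),(0,'scene',S(293,403)),(-2*np.pi/3,'scene',S(73,323))]:
        P=[b[0]+134*np.cos(x[2]+a),b[1]+134*np.sin(x[2]+a),8]; r+=list(proj(D[im],P)-q)
    for s,im,q in [(-57,'top',T(265,560)),(57,'top',T(261,430)),(57,'scene',S(117,97))]:
        r+=list(proj(D[im],handle_pt(b,x[3],x[4],s))-q)
    for im,q in [('top',T(207,110)),('scene',S(262,284))]:
        r+=list(proj(D[im],lens_pt(b,x[3],x[4]))-q)
    return np.array(r)
o=least_squares(res,[450,0,0,0,-.3]); print(o.x); print(o.fun.reshape(-1,2).round(1))
b=o.x[:2]; print(handle_pt(b,o.x[3],o.x[4],0),handle_pt(b,o.x[3],o.x[4],-57),handle_pt(b,o.x[3],o.x[4],57),lens_pt(b,*o.x[3:5]))
E
```

```text
ball [ 766.75849868 -205.56132571  186.65263031] [np.float64(0.7509171003726216), np.float64(0.7509171003726586)] [ 766.03254754 -205.90464036  188.        ] [ 768.1915204  -205.05404755  188.        ]
base top [ 762.95571403 -204.71022934   10.        ] scene [ 774.80269345 -206.94706655   10.        ]
blue (array([749.60190602, 220.84431704, 187.96136365]), [np.float64(0.9417017152554668), np.float64(0.9417017152555031)])
foot [512.16564123  52.4379236    8.        ]
foot [ 553.19674121 -175.98138552    8.        ]
foot [731.18566772 -26.23587436   8.        ]
footS [733.89370903 -26.65051376   8.        ]
footS [ 559.91897521 -179.07362013    8.        ]
[ 5.97611411e+02 -4.94630707e+01  1.86522700e-01 -8.24186395e-03
 -4.74080594e-01]
[[-0.6  0.6]
 [ 0.1  0.7]
 [-0.  -0. ]
 [-0.1 -2. ]
 [ 0.5 -2.5]
 [ 0.3  2.9]
 [-0.3 -3.2]
 [ 0.8  4.9]
 [-0.5  1.7]
 [-0.9  3.5]]
[426.49928693 -88.05411453 200.29464131] [371.62870682 -87.60186843 215.72237321] [481.36986704 -88.50636063 184.86690941] [721.95379506 -50.48790692 153.3860742 ]
```

Run:
```python
from h import *
import pickle
robot.move_gripper(0.0)
robot.move_ptp([380,-200,330],[np.pi,0,0.0])
D={n:shot(n,n+'1.png') for n in ['wrist','top','scene']}
pickle.dump(D,open('d1.pkl','wb'))
print(robot.current_t(),robot.current_tcp_pos(),robot.current_eef_rot(),robot.current_gripper_width(),robot.current_contact_force())
```

```text
3.3417 [ 379.75405111 -200.75578563  329.58040259] [-3.14113019e+00  7.18887999e-04 -1.33908789e-03] 0.005566606731396643 [-0.55480356  0.10833374  0.63772315]
```

View pics/wrist1.png

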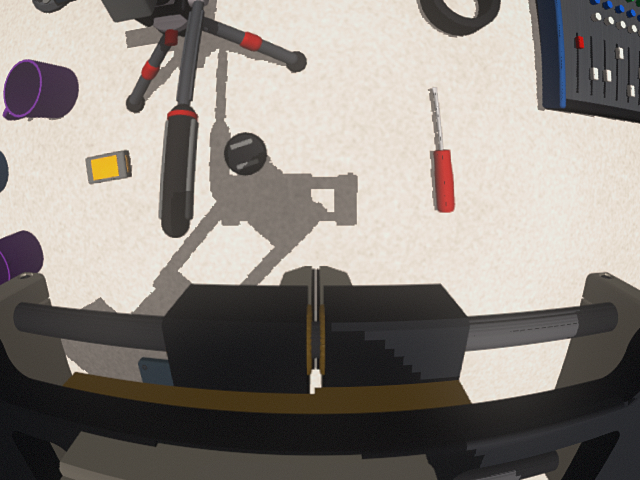

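View pics/top1.png

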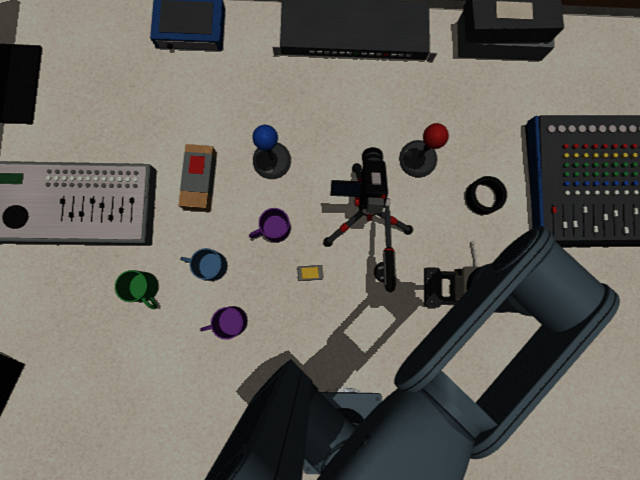

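```bash
python3 - <<'E'
from fit import *
import pickle
D=pickle.load(open('d0.pkl','rb')); D1=pickle.load(open('d1.pkl','rb'))
w=D1['wrist']; print(w['eye'],w['orientation'],w['fovy'])
T=lambda u,v:np.array([310+u/3.3,120+v/3.3]); S=lambda u,v:np.array([205+u/2.3,185+v/2.3])
print('collar',tri([ray(D['top'],*T(261,428)),ray(w,183,112,True),ray(D['scene'],*S(117,97))]))
print('collar tw',tri([ray(D['top'],*T(261,428)),ray(w,183,112,True)]))
print('end',tri([ray(D['top'],*T(266,558)),ray(w,175,226,True)]))
print('footw', atz(w,135,103,8,True), atz(w,297,62,8,True))
def res(x):
    b=x[:2]; r=[]
    for a,im,q in [(0,'top',T(155,157)),(2*np.pi/3,'top',T(60,402)),(-2*np.pi/3,'top',T(325,362)),(0,'scene',S(293,403)),(-2*np.pi/3,'scene',S(73,323))]:
        P=[b[0]+134*np.cos(x[2]+a),b[1]+134*np.sin(x[2]+a),8]; r+=list(proj(D[im],P)-q)
    for a,q in [(2*np.pi/3,(135,103)),(-2*np.pi/3,(297,62))]:
        P=[b[0]+134*np.cos(x[2]+a),b[1]+134*np.sin(x[2]+a),8]; r+=list(proj(w,P,True)-q)
    for s,im,q in [(x[6],'top',T(266,558)),(x[5],'top',T(261,428)),(x[5],'scene',S(117,97))]:
        r+=list(proj(D[im],handle_pt(b,x[3],x[4],s))-q)
    r+=list(proj(w,handle_pt(b,x[3],x[4],x[5]),True)-[183,112])
    r+=list(proj(w,handle_pt(b,x[3],x[4],x[6]),True)-[175,226])
    for im,q in [('top',T(207,110)),('scene',S(262,284))]:
        r+=list(proj(D[im],lens_pt(b,x[3],x[4]))-q)
    return np.array(r)
o=least_squares(res,[600,-50,.2,0,-.3,50,-50],loss='soft_l1'); print(o.x.round(3)); print(res(o.x).reshape(-1,2).round(1))
b=o.x[:2]; print(handle_pt(b,o.x[3],o.x[4],0),handle_pt(b,o.x[3],o.x[4],-57),lens_pt(b,*o.x[3:5]))
E
python3 -c "
import cv2
t=cv2.imread('pics/wrist1.png');cv2.imwrite('pics/wc.png',cv2.resize(t[0:250,90:330],None,fx=2.4,fy=2.4,interpolation=cv2.INTER_CUBIC))"
```

```text
[ 447.06962222 -202.41412033  496.00784777] [ 2.89411203e+00 -9.96673478e-04 -1.57250282e+00] 65.70646984690485
collar (array([474.34961751, -88.80243805, 191.70589976]), [np.float64(0.7633214752736069), np.float64(2.547514289308734), np.float64(1.9260540471660497)])
collar tw (array([475.12420406, -89.15796647, 185.30651732]), [np.float64(0.11432862285143709), np.float64(0.11432862285125396)])
end (array([380.44468486, -87.76020199, 213.26534883]), [np.float64(0.6544778640074358), np.float64(0.6544778640076006)])
footw [510.87553468  49.54398317   8.        ] [ 551.46377171 -179.38287465    8.        ]
[ 5.98738e+02 -5.06960e+01  1.85000e-01 -1.30000e-02 -4.73000e-01
  4.93680e+01 -4.83160e+01]
[[-0.1  0.2]
 [ 0.5  0.2]
 [ 0.4 -0.3]
 [-0.5 -1.3]
 [ 0.1 -2.1]
 [-0.9 -0.4]
 [-1.8 -2. ]
 [-0.  -0.5]
 [ 0.1 -0. ]
 [-0.5  2.6]
 [-0.6  0.2]
 [ 0.5  0.2]
 [ 0.2  1.2]
 [-1.5  4.1]]
[427.4254423  -88.55395606 200.16561051] [372.54566151 -87.86680255 215.55188622] [723.07332331 -52.25264812 153.48000783]
```

View pics/wc.png

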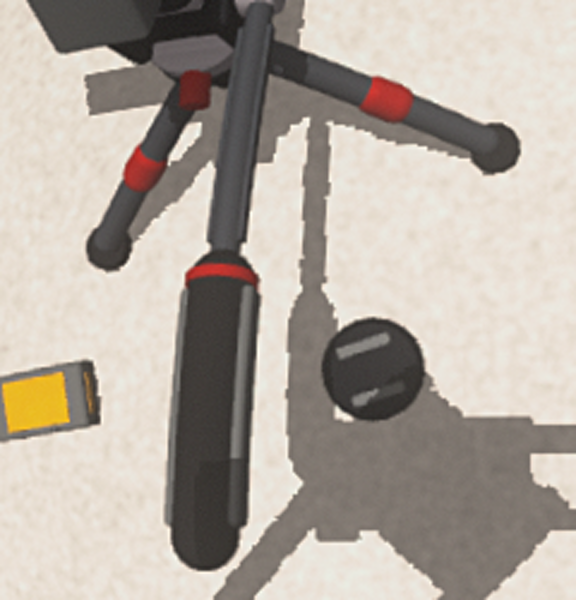

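```bash
cat >> fit.py <<'E'
B=np.array([598.7,-50.7])
def toolpt(yaw,tilt,d,z=None,s=0):  # d: offset to right of bar centre
    p=handle_pt(B,yaw,tilt,s,0,-d)
    if z is not None: p[2]=z
    return p
E
python3 - <<'E'
from fit import *
y,t=-.013,-.473
robot.move_ptp(toolpt(y,t,65,290),[np.pi,0,y])
robot.move_linear(toolpt(y,t,65,181),speed=150)
f0=robot.current_contact_force(); print(f0)
r=robot.move_linear(toolpt(y,t,20,181),speed=25,f_stop=0.8)
p=robot.current_tcp_pos(); print(r,p,robot.current_contact_force()-f0,'bar y',handle_pt(B,y,t,0), robot.current_t())
d=shot('wrist','wrist2.png');d=shot('top','top2.png')
E
```

```text
[0.27512672 0.03012096 0.58291249]
True [ 426.72958683 -116.41589569  180.73903905] [ 0.23667643 -0.73572296  0.07990845] bar y [427.3541095  -88.47575817 200.11006032] 5.95
```

View pics/wrist2.png

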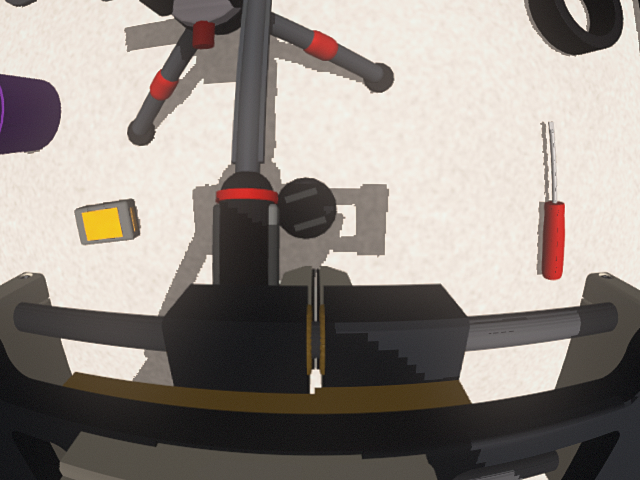

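Run:
```python
from fit import *
t=-.473
f0=np.array([0.275,.03,.58])
for y in np.linspace(-.013,-.69,8)[1:]:
    robot.move_linear(toolpt(y,t,28,181),[np.pi,0,y],speed=45)
    print(round(y,3),robot.current_tcp_pos().round(1) if hasattr(robot.current_tcp_pos(),'round') else robot.current_tcp_pos(),np.round(np.array(robot.current_contact_force())-f0,2))
print(robot.current_t())
import pickle
D={n:shot(n,n+'3.png') for n in ['wrist','top','scene']}
pickle.dump(D,open('d3.pkl','wb'))
t=D['top']['img'];s=D['scene']['img']
a=cv2.resize(t[115:295,310:460],None,fx=3,fy=3,interpolation=cv2.INTER_CUBIC);b=cv2.resize(s[185:365,205:340],None,fx=2.3,fy=3,interpolation=cv2.INTER_CUBIC)
cv2.imwrite('pics/c3.png',np.hstack([a,cv2.resize(s[185:365,200:316+0],None,fx=3,fy=3,interpolation=cv2.INTER_CUBIC)]))
```

```text
-0.11 [421.5 -99.5 180.9] [-0.42  0.37  0.53]
-0.206 [417.6 -82.3 181. ] [-0.08 -0.28 -0.13]
-0.303 [415.4 -64.6 181. ] [-0.34 -0.49 -0.17]
-0.4 [414.9 -46.9 181. ] [-0.31 -0.11 -0.52]
-0.497 [416.1 -29.1 181. ] [ 0.47  0.03 -0.46]
-0.593 [419.1 -11.6 181. ] [-0.7   0.62 -0.38]
-0.69 [423.7   5.5 181. ] [-0.8   0.04  0.05]
9.8417
```

View pics/c3.png

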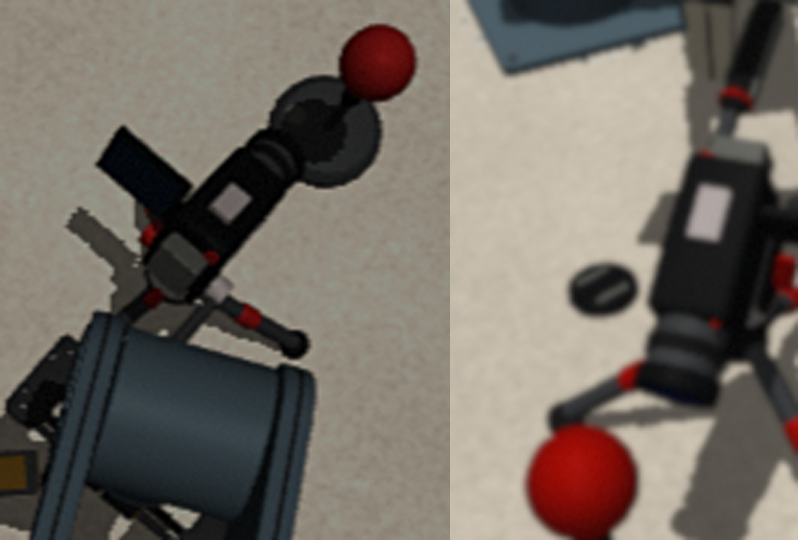

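View pics/wrist3.png

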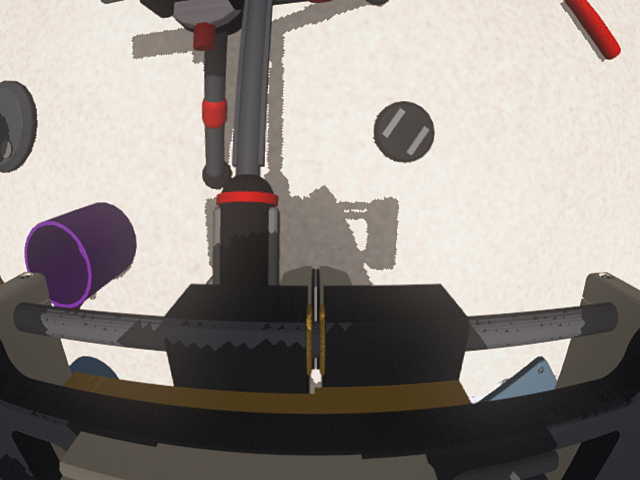

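Run:
```python
from fit import *
t=-.473;y=-.69
o=[np.pi,0,y]
robot.move_linear(toolpt(y,t,50,181),speed=100)
robot.move_linear(toolpt(y,t,50,245),speed=150)
robot.move_linear(toolpt(y,t,0,245),speed=100)
robot.sleep(.2)
f0=np.array(robot.current_contact_force())
def ztop(t,s=0):
    sl=-.2-t; return handle_pt(B,y,t,s)[2]+12/np.cos(sl)+7.5*abs(np.tan(sl))
print('exp',ztop(t),robot.current_t())
r=robot.move_linear(toolpt(y,t,0,205),speed=20,f_stop=1.0)
print(r,robot.current_tcp_pos(),np.array(robot.current_contact_force())-f0)
import pickle
d=shot('wrist','wrist4.png');print(robot.current_t())
```

```text
exp 214.67148434772636 11.7833
True [441.0582188   27.37731014 216.53098727] [0.47543947 0.22124863 1.41911459]
13.1417
```

View pics/wrist4.png

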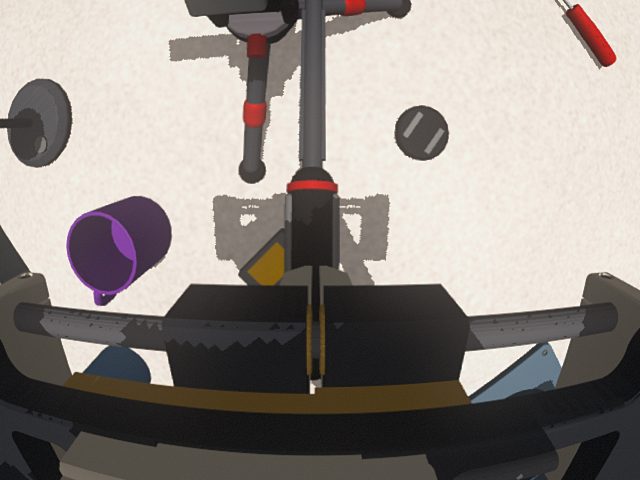

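Run:
```python
from fit import *
y=-.69
f0=np.array(robot.current_contact_force())
def ztop(t,s=0):
    sl=-.2-t; return handle_pt(B,y,t,s)[2]+12/np.cos(sl)+7.5*abs(np.tan(sl))+1.5
for t in np.linspace(-.473,-.13,6)[1:]:
    robot.move_linear(toolpt(y,t,0,ztop(t)),speed=30)
    print(round(t,3),np.round(robot.current_tcp_pos(),1),np.round(np.array(robot.current_contact_force())-f0,2))
import pickle
D={n:shot(n,n+'5.png') for n in ['wrist','top','scene']}
pickle.dump(D,open('d5.pkl','wb'));print(robot.current_t())
t=D['top']['img'];s=D['scene']['img']
a=cv2.resize(t[115:295,310:460],None,fx=3,fy=3,interpolation=cv2.INTER_CUBIC)
cv2.imwrite('pics/c5.png',np.hstack([a,cv2.resize(s[185:365,200:316+0],None,fx=3,fy=3,interpolation=cv2.INTER_CUBIC)]))
```

```text
-0.404 [439.1  28.9 203.3] [ 0.96 -0.88 -1.19]
-0.336 [437.6  30.3 190.7] [ 0.25  0.64 -0.77]
-0.267 [436.7  31.  178. ] [ 1.47 -0.87 -1.04]
-0.199 [436.4  31.3 165.3] [ 0.49 -0.37 -1.53]
-0.13 [436.7  31.  153.7] [ 1.53 -0.28 -0.77]
16.15
```

View pics/c5.png

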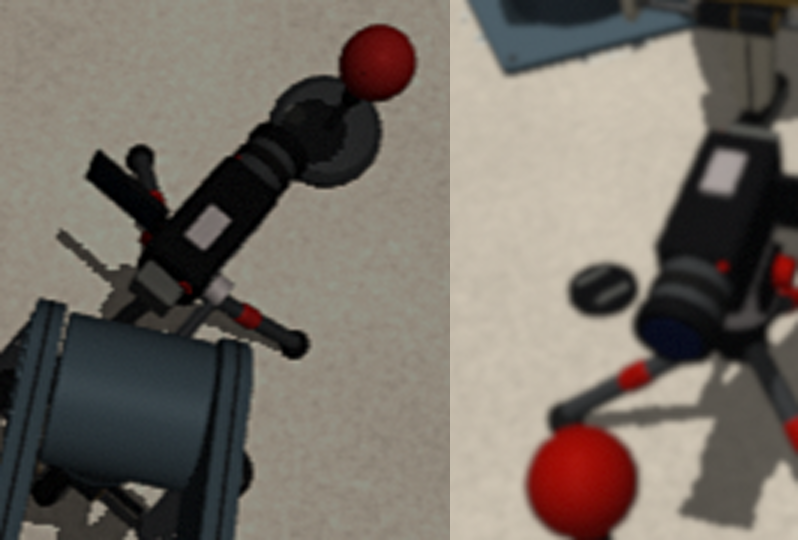

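View pics/wrist5.png

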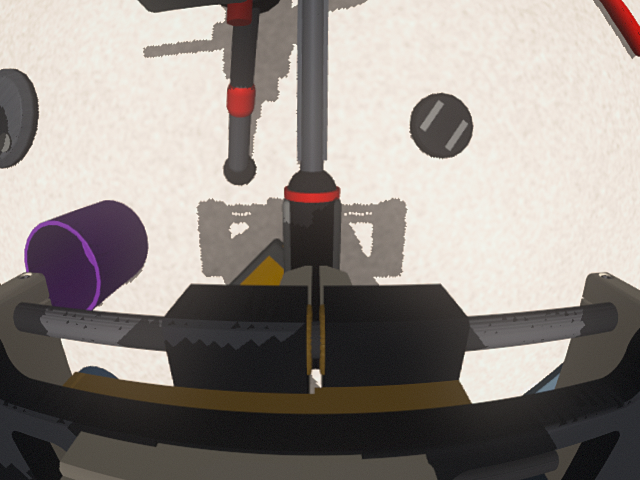

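Run:
```python
from fit import *
p=np.array(robot.current_tcp_pos())
robot.move_linear([p[0],p[1],300],speed=150)
robot.move_ptp([400,-250,400],[np.pi,0,-.3])
import pickle
D={n:shot(n,n+'6.png') for n in ['wrist','top','scene']}
pickle.dump(D,open('d6.pkl','wb'));print(robot.current_t())
t=D['top']['img'];s=D['scene']['img']
cv2.imwrite('pics/t6.png',cv2.resize(t[125:295,320:470],None,fx=3.5,fy=3.5,interpolation=cv2.INTER_CUBIC))
cv2.imwrite('pics/s6.png',cv2.resize(s[185:375,205:365],None,fx=3,fy=3,interpolation=cv2.INTER_CUBIC))
```

```text
18.575
```

View pics/t6.png

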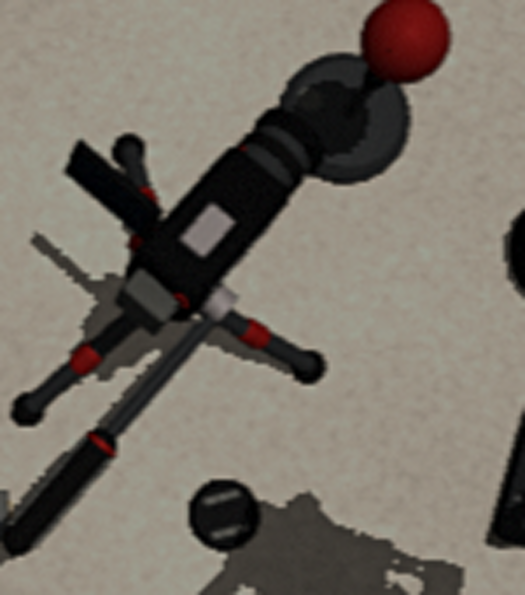

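View pics/s6.png

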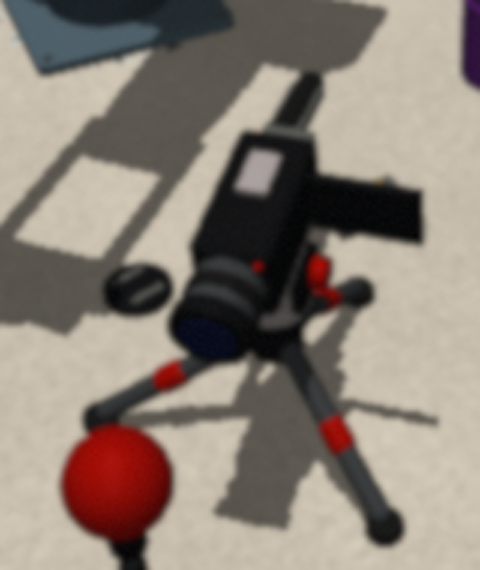

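View pics/wrist6.png

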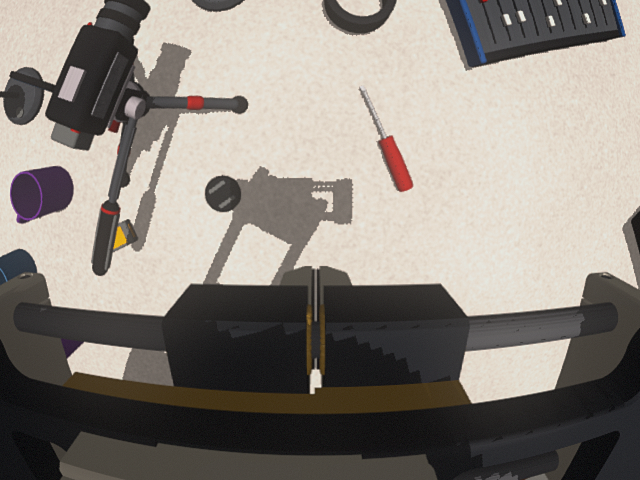

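Run:
```python
from fit import *
import pickle
D=pickle.load(open('d6.pkl','rb'));w=D['wrist'];t=D['top'];s=D['scene']
T=lambda u,v:np.array([320+u/3.5,125+v/3.5]); S=lambda u,v:np.array([205+u/3,185+v/3])
print('ball',tri([ray(t,*T(405,38)),ray(s,*S(117,482))]))
print('collar',tri([ray(t,*T(101,443)),ray(w,109,211,True)]))
print('end',tri([ray(t,*T(22,543)),ray(w,101,267,True)]))
for uv in [(308,365),(28,409),(129,150)]: print('foot',atz(t,*T(*uv),8))
def res(x):
    r=[]
    b=x[4:6]
    r+=list(proj(t,handle_pt(b,x[0],x[1],x[2]))-T(101,443))
    r+=list(proj(t,handle_pt(b,x[0],x[1],x[3]))-T(22,543))
    r+=list(proj(w,handle_pt(b,x[0],x[1],x[2]),True)-[109.5,211])
    r+=list(proj(w,handle_pt(b,x[0],x[1],x[3]),True)-[101,267])
    r+=list(proj(s,lens_pt(b,x[0],x[1]))-S(208,337))
    r+=list((x[4:6]-B)/1.5)+[(x[2]-49.4)/1.5,(x[3]+48.3)/1.5]
    return np.array(r)
o=least_squares(res,[-.69,-.13,49,-48,*B]);print(o.x.round(3),res(o.x).reshape(-1,2).round(1))
yaw,tl=o.x[:2];b=o.x[4:6]
ball=np.array([767,-205.6,188])
def aim(b,ball):
    d=ball[:2]-b;h=np.linalg.norm(d);dz=ball[2]-152
    return np.arctan2(d[1],d[0]), np.arctan2(dz,h)-np.arcsin(58/np.hypot(h,dz))
print('target',aim(b,ball),aim(B,ball))
for nm,im,off,k in [('ot',t,(320,125),3.5),('os',s,(205,185),3)]:
    c=cv2.imread('pics/'+('t6' if nm=='ot' else 's6')+'.png')
    for a in np.linspace(0,2*np.pi,40):
        for q in [lens_pt(b,yaw,tl,27.5*np.cos(a),27.5*np.sin(a)),ball+0]:
            u=(proj(im,q)-off)*k; cv2.circle(c,tuple(int(v) for v in u),1,(0,255,0),-1)
    for X in np.linspace(0,150,30):
        u=(proj(im,lens_pt(b,yaw,tl,x=X))-off)*k; cv2.circle(c,tuple(int(v) for v in u),1,(0,255,255),-1)
    for ss in (-48,0,49):
        u=(proj(im,handle_pt(b,yaw,tl,ss))-off)*k; cv2.circle(c,tuple(int(v) for v in u),2,(255,255,0),-1)
    # battery back box/top
    for q in [(-65,-28,91),(-65,28,91),(55,-28,91),(55,28,91)]:
        P=np.array([b[0],b[1],152])+cam(yaw,tl)@np.array(q); u=(proj(im,P)-off)*k; cv2.circle(c,tuple(int(v) for v in u),2,(255,0,255),-1)
    cv2.imwrite('pics/'+nm+'.png',c)
a=cv2.imread('pics/ot.png')[:560,:460];bb=cv2.imread('pics/os.png')[:560,:340];cv2.imwrite('pics/o6.png',np.hstack([a,bb]))
```

```text
ball (array([ 766.4116306 , -205.53508415,  186.77382337]), [np.float64(0.6257994885615856), np.float64(0.6257994885614818)])
collar (array([470.03488432,   4.89386982, 146.05493925]), [np.float64(1.8737034747017582), np.float64(1.873703474701887)])
end (array([400.42615386,  59.79805969, 135.55447601]), [np.float64(0.6763655902559155), np.float64(0.6763655902558643)])
foot [ 554.34489361 -174.59259124    8.        ]
foot [512.04093456  52.9490971    8.        ]
foot [730.33326152 -25.91978869   8.        ]
[-6.84000e-01 -1.33000e-01  4.53380e+01 -4.60890e+01  5.98037e+02
 -4.92190e+01] [[ 0.7  0.7]
 [-0.4 -0.1]
 [ 0.7 -2.5]
 [-0.7  1.4]
 [-0.4 -0.7]
 [-0.4  1. ]
 [-2.7  1.5]]
target (np.float64(-0.7467433632117192), np.float64(-0.0964347034445775)) (np.float64(-0.7439614992016148), np.float64(-0.0970753032178672))
```

View pics/o6.png

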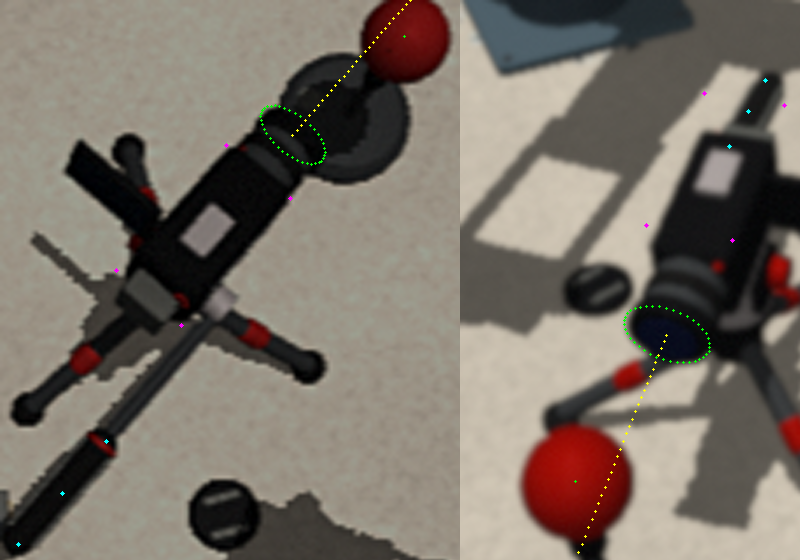

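Run:
```python
from fit import *
y=-.687;t=-.097
def ztop(t,s=0):
    sl=-.2-t; return handle_pt(B,y,t,s)[2]+12/np.cos(sl)+7.5*abs(np.tan(sl))+1.5
robot.move_ptp(toolpt(y,-.133,0,250),[np.pi,0,y])
robot.move_linear(toolpt(y,-.133,0,165),speed=120)
f0=np.array(robot.current_contact_force())
robot.move_linear(toolpt(y,t,0,ztop(t)-.5),speed=20)
print(ztop(t),np.round(robot.current_tcp_pos(),1),np.round(np.array(robot.current_contact_force())-f0,2))
robot.move_linear(toolpt(y,t,0,200),speed=100)
robot.move_linear(toolpt(y,t,55,200),speed=120)
zz=handle_pt(B,y,t,0)[2]-19
robot.move_linear(toolpt(y,t,55,zz),speed=120)
robot.move_linear(toolpt(y,t,32,zz),speed=80)
y2=-.746
for yy in (y,(y+y2)/2,y2): robot.move_linear(toolpt(yy,t,28,zz),[np.pi,0,yy],speed=25)
print(np.round(robot.current_tcp_pos(),1),toolpt(y2,t,28,zz),np.round(np.array(robot.current_contact_force())-f0,2))
robot.move_linear(toolpt(y2,t,55,zz),speed=80)
robot.move_linear(toolpt(y2,t,60,300),speed=150)
robot.move_ptp([400,-250,400],[np.pi,0,-.3])
import pickle
D={n:shot(n,n+'7.png') for n in ['wrist','top','scene']}
pickle.dump(D,open('d7.pkl','wb'));print(robot.current_t())
T=D['top']['img'];s=D['scene']['img']
a=cv2.resize(T[125:295,310:460],None,fx=3.5,fy=3.5,interpolation=cv2.INTER_CUBIC)
cv2.imwrite('pics/t7.png',a)
cv2.imwrite('pics/s7.png',cv2.resize(s[185:375,205:365],None,fx=3,fy=3,interpolation=cv2.INTER_CUBIC))
```

```text
148.35525342377386 [436.7  30.4 147.8] [-1.72 -0.01  0.84]
[422.9  19.3 115. ] [422.87198158  19.20054593 115.01607337] [-1.6  -1.06 -1.04]
28.3583
```

View pics/t7.png

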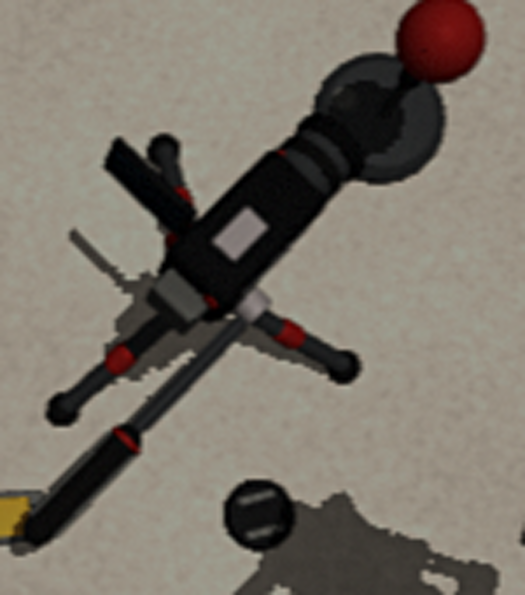

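View pics/s7.png

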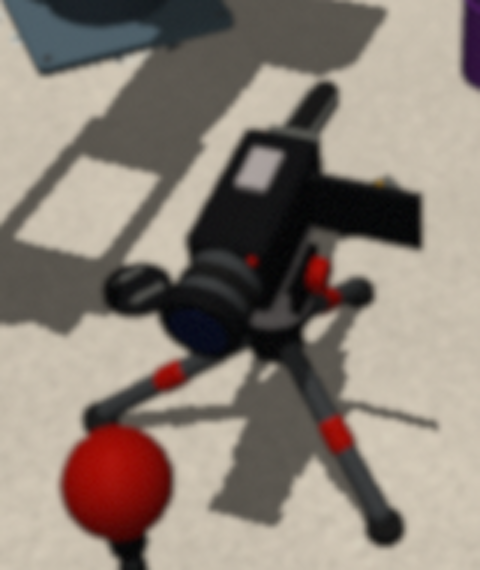

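View pics/wrist7.png

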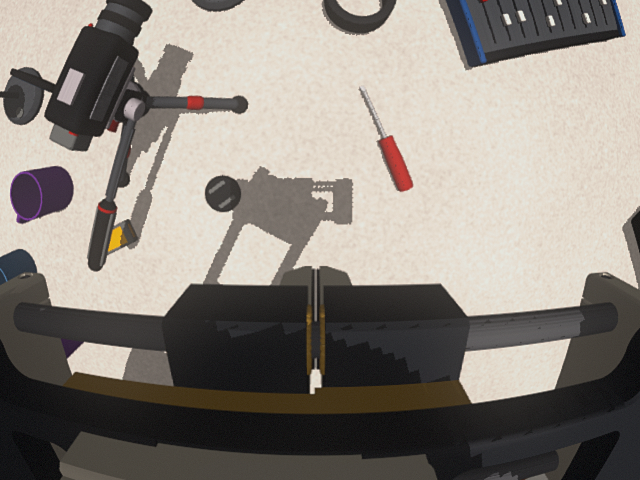

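```bash
cat > fin.py <<'E'
from fit import *
import pickle,sys
def run(tag,ct,et,cw,ew,ls,xo=310):
    D=pickle.load(open(f'd{tag}.pkl','rb'));w=D['wrist'];t=D['top'];s=D['scene']
    T=lambda q:np.array([xo+q[0]/3.5,125+q[1]/3.5]); S=lambda q:np.array([205+q[0]/3,185+q[1]/3])
    def res(x):
        r=[];b=x[4:6]
        r+=list(proj(t,handle_pt(b,x[0],x[1],x[2]))-T(ct))+list(proj(t,handle_pt(b,x[0],x[1],x[3]))-T(et))
        r+=list(proj(w,handle_pt(b,x[0],x[1],x[2]),True)-cw)+list(proj(w,handle_pt(b,x[0],x[1],x[3]),True)-ew)
        r+=list(proj(s,lens_pt(b,x[0],x[1]))-S(ls))
        r+=list((x[4:6]-B)/1.5)+[(x[2]-49.4)/1.5,(x[3]+48.3)/1.5]
        return np.array(r)
    o=least_squares(res,[-.7,-.13,49,-48,*B]);print(o.x.round(3),res(o.x).round(1))
    ball=np.array([766.8,-205.6,188]);b=o.x[4:6]
    d=ball[:2]-b;h=np.linalg.norm(d);dz=36
    print('target',np.arctan2(d[1],d[0]), np.arctan2(dz,h)-np.arcsin(58/np.hypot(h,dz)))
    c=cv2.imread(f'pics/s{tag}.png');c2=cv2.imread(f'pics/t{tag}.png')
    for im,cc,off,k in [(s,c,(205,185),3),(t,c2,(xo,125),3.5)]:
        P=[lens_pt(b,*o.x[:2],27.5*np.cos(a),27.5*np.sin(a)) for a in np.linspace(0,6.28,40)]+[lens_pt(b,*o.x[:2],x=X) for X in np.linspace(0,125,30)]+[ball]
        P+=[handle_pt(b,*o.x[:2],z) for z in (-48,0,49,120)]
        for p in P: cv2.circle(cc,tuple(int(v) for v in (proj(im,p)-off)*k),1,(0,255,0),-1)
    cv2.imwrite(f'pics/o{tag}.png',np.hstack([c2[:560,:500],c[:560,:300]]))
E
python3 -c "
from fin import *
run(7,(126,440),(38,535),(106,209),(97,264),(200,329))"
```

```text
[-7.37000e-01 -1.00000e-01  4.57950e+01 -4.71480e+01  5.97919e+02
 -4.86300e+01] [ 0.8  0.3  0.5 -0.   1.1 -1.9 -1.2  1.  -0.5 -0.8 -0.5  1.4 -2.4  0.8]
target -0.7488606263362163 -0.0962896974432619
```

View pics/o7.png

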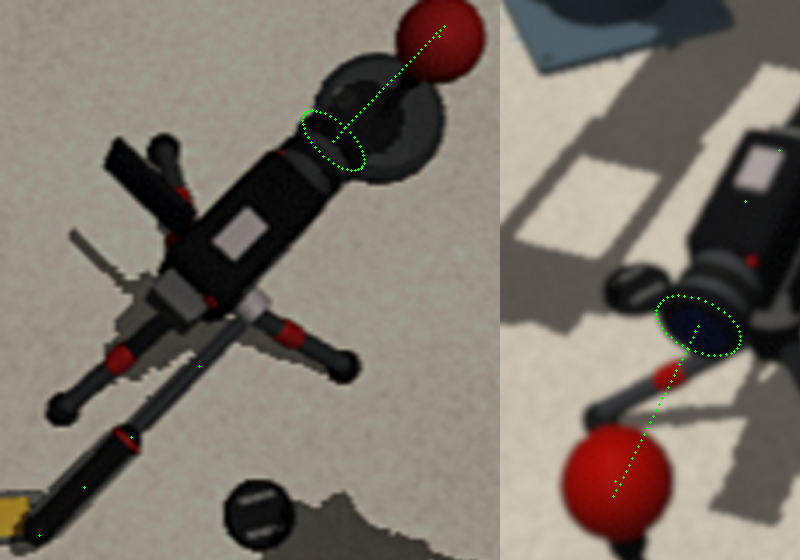

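Run:
```python
from fit import *
import pickle
robot.move_ptp([525,17,390],[np.pi,0,-.746])
d=shot('wrist','wrist8.png');pickle.dump(d,open('d8.pkl','wb'))
print(robot.current_t(),d['eye'],d['orientation'])
i=d['img'];cv2.imwrite('pics/w8.png',cv2.resize(i[0:300,190:440],None,fx=2,fy=2,interpolation=cv2.INTER_CUBIC))
```

```text
29.5417 [574.18238659 -30.58637636 556.4097427 ] [ 2.89578678e+00 -1.43969374e-03 -2.31718600e+00]
```

View pics/w8.png

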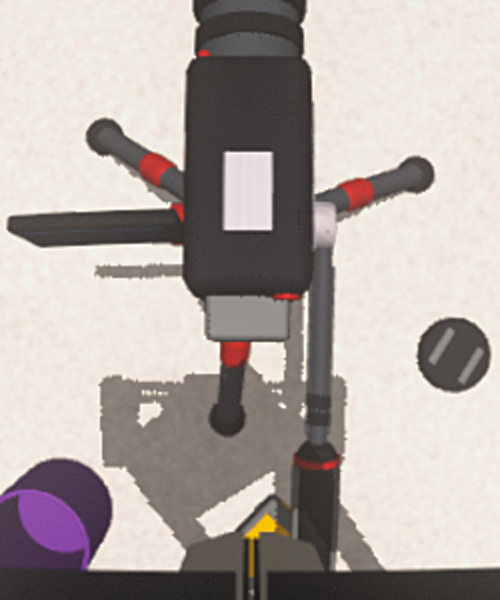

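Run:
```python
from fit import *
import pickle
dr=np.array([np.cos(-.746),np.sin(-.746)]); l=np.array([-dr[1],dr[0]])
p=B+dr*45
robot.move_ptp([*p,400],[np.pi,0,-.746])
d=shot('wrist','wrist9.png');pickle.dump(d,open('d9.pkl','wb'))
print(robot.current_t(),robot.current_tcp_pos(),d['eye'],d['orientation'])
i=d['img'];cv2.imwrite('pics/w9.png',cv2.resize(i[0:300,190:440],None,fx=2,fy=2,interpolation=cv2.INTER_CUBIC))
```

```text
30.225 [631.1193145  -81.42754307 400.17800561] [ 680.85074452 -130.02300705  565.67091698] [ 2.89397359e+00 -1.33686392e-03 -2.31996452e+00]
```

View pics/w9.png

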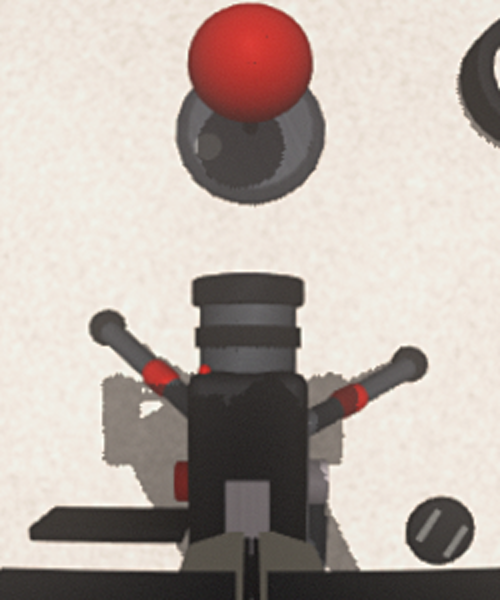

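Run:
```python
from fit import *
import pickle
d=pickle.load(open('d9.pkl','rb')); d8=pickle.load(open('d8.pkl','rb'))
W=lambda d,u,v,z: atz(d,190+u/2,v/2,z,True)
ball=W(d,250.7,62,188); lens=W(d,248,290,215); barrel=W(d,248,345,215); body=W(d,248,460,240)
body8=W(d8,248.5,200,243); bat8=W(d8,247.5,310,235); bar8=W(d8,249.5,20,232)
for n,p in zip(['ball','lens','barrel','body','body8','bat8','bar8'],[ball,lens,barrel,body,body8,bat8,bar8]): print(n,p.round(1))
a=lambda p,q: np.arctan2(q[1]-p[1],q[0]-p[0])
print('axis9',a(body,lens),'axis8',a(bat8,bar8),'body8->lens9',a(bat8,lens),'lens->ball',a(lens,ball),'body->ball',a(body,ball),'bat8->ball',a(bat8,ball), 'B->ball',a(B,ball))
for uv in [(107,328),(411,362)]: print(W(d,*uv,8))
```

```text
ball [ 764.1 -208.2  188. ]
lens [ 678.  -126.4  215. ]
barrel [ 658.9 -108.6  215. ]
body [622.5 -74.8 240. ]
body8 [599.8 -53.7 243. ]
bat8 [565.7 -21.6 235. ]
bar8 [ 661.6 -111.5  232. ]
axis9 -0.7490666712270654 axis8 -0.7528969212046932 body8->lens9 -0.7508583139805598 lens->ball -0.7601506595963984 body->ball -0.7558357561282344 bat8->ball -0.7549121471432724 B->ball -0.7611094351384363
[728.96485283 -27.49081284   8.        ]
[ 552.59702462 -179.2453623     8.        ]
```

Run:
```python
from fit import *
import pickle
t=-.097;y=-.746;zz=115
robot.move_ptp(toolpt(y,t,58,300),[np.pi,0,y])
robot.move_linear(toolpt(y,t,58,zz),speed=150)
robot.move_linear(toolpt(y,t,34,zz),speed=80)
y2=-.7565
robot.move_linear(toolpt(y2,t,28,zz),[np.pi,0,y2],speed=20)
robot.move_linear(toolpt(y2,t,58,zz),speed=80)
robot.move_linear(toolpt(y2,t,60,320),speed=150)
dr=np.array([np.cos(-.746),np.sin(-.746)])
robot.move_ptp([*(B+dr*45),400],[np.pi,0,-.746])
d=shot('wrist','wrist10.png');pickle.dump(d,open('d10.pkl','wb'))
robot.move_ptp([400,-250,400],[np.pi,0,-.3])
D={n:shot(n,n+'11.png') for n in ['wrist','top','scene']}
pickle.dump(D,open('d11.pkl','wb'));print(robot.current_t())
i=d['img'];a=cv2.resize(i[0:300,190:390],None,fx=2,fy=2,interpolation=cv2.INTER_CUBIC)
s=cv2.resize(D['scene']['img'][185:375,205:335],None,fx=3,fy=3,interpolation=cv2.INTER_CUBIC)
cv2.imwrite('pics/s11.png',s);cv2.imwrite('pics/c11.png',np.hstack([a[:570],s]))
cv2.imwrite('pics/t11.png',cv2.resize(D['top']['img'][125:295,310:460],None,fx=3.5,fy=3.5,interpolation=cv2.INTER_CUBIC))
```

```text
37.975
```

View pics/c11.png

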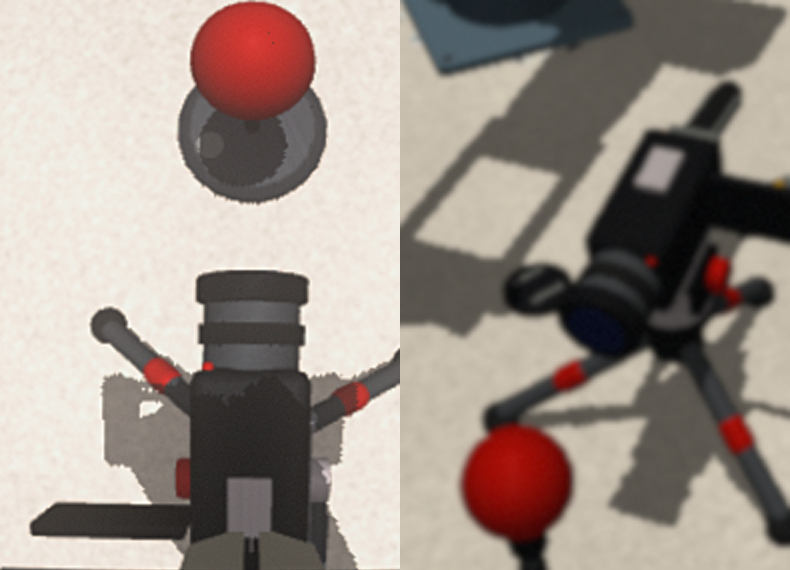

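View pics/t11.png

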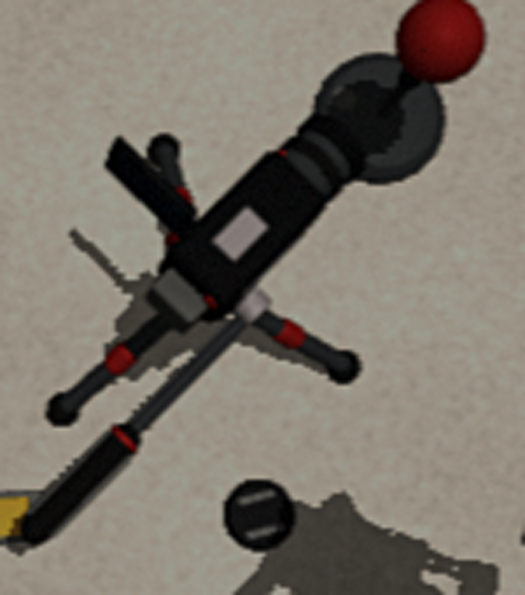

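View pics/top11.png

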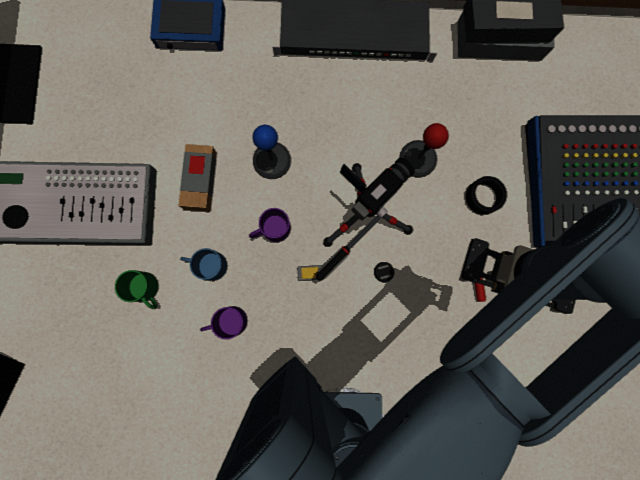

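View pics/wrist11.png

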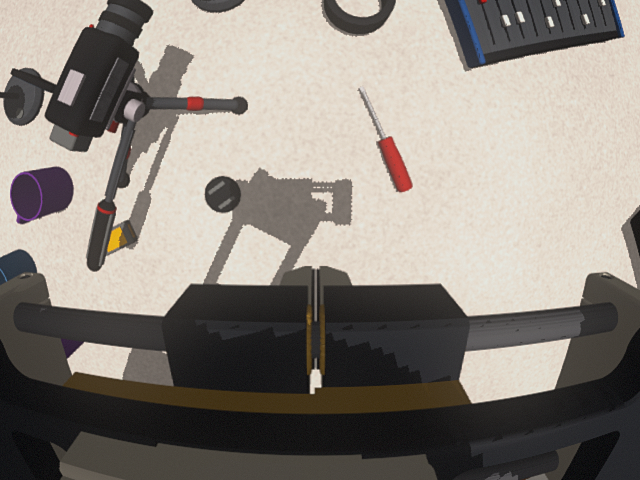

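Run:
```python
from fin import *
run(11,(124.5,439),(36,533),(105.5,209),(96.5,263),(193,328))
d=pickle.load(open('d10.pkl','rb'))
W=lambda u,v,z: atz(d,190+u/2,v/2,z,True)
ball=W(253,60,188);lens=W(252,288,215);body=W(250,460,240)
a=lambda p,q: np.arctan2(q[1]-p[1],q[0]-p[0])
print(a(body,lens),a(lens,ball),a(body,ball))
```

```text
[-7.53000e-01 -9.20000e-02  4.57320e+01 -4.70330e+01  5.97714e+02
 -4.98040e+01] [ 0.8  0.3  0.4 -0.3  1.3 -1.9 -1.6  1.   0.3 -1.1 -0.7  0.6 -2.4  0.8]
target -0.7445158961154142 -0.09656562587145873
-0.7595320778192255 -0.7520181035307015 -0.7549630385383095
```

View pics/o11.png

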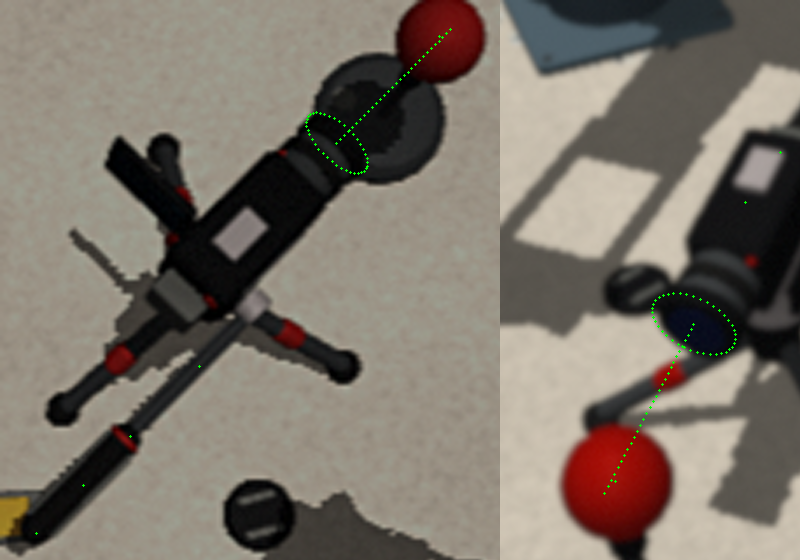

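Run:
```python
from bench import robot
print(robot.current_contact_force(),robot.current_t()); robot.hand_in()
```

```text
[ 0.27608173  0.54448168 -0.44115529] 37.975
the job is handed in; nothing more can be done
```

The camera now points at the red foam ball and the job is handed in, at 38.0 s of the 61 s. I moved it only by the pan bar with the closed fingertips. I pushed the right side of the handle to pan it by about −0.73 rad. I pressed down from on top to bring the tilt from about −0.47 to −0.10 rad.

**Final aim:**

| | Aim needed (rad) | Fit to the last pictures (rad) |
|---|---|---|
| Heading (seen from above) | −0.745 | −0.753 |
| Tilt | −0.097 | −0.092 |

- That puts the line of sight within about 2 mm of the ball's centre both ways, which is about what the pictures can resolve.
- The overhead wrist picture also gave a side-to-side miss of 0.005–0.008 rad. The different views disagree by up to about 0.01 rad, partly because my last lens pixel may be a few pixels off.

**Surroundings:** In the last pictures the tripod feet are where they started and the other things on the desk look unmoved. The hand was clear, about 400 mm above the desk, with the tool force at its resting level (under 1 N).

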